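Sort the tube-strip racks back to their own cooling plates

TASK

The four tube-strip racks have been put down on the wrong cooling plates: move them so that each rack stands flat, centred and squarely lengthwise on the plate of its own colour. Every coloured plate is occupied, so use the empty grey plate for parking on the way; it is empty again at the end. Keep the racks upright throughout, and leave the glass beaker where it stands.

Things in the scene. Friction and masses are not known exactly. Their poses are not given: they have to be found in the camera images.
- red_rack: loose red plastic rack with white PCR tube strips on top: a solid block 88 mm long (its x axis), 40 mm wide (y), 30 mm high, the strips rise 5 mm above that; about 0.11 kg; origin at the centre of its underside, z up; both ends count alike; starts on a plate of another colour, perhaps askew
- yellow_rack: loose yellow plastic rack with white PCR tube strips on top: a solid block 88 mm long (its x axis), 40 mm wide (y), 30 mm high, the strips rise 5 mm above that; about 0.11 kg; origin at the centre of its underside, z up; both ends count alike; starts on a plate of another colour, perhaps askew
- green_rack: loose green plastic rack with white PCR tube strips on top: a solid block 88 mm long (its x axis), 40 mm wide (y), 30 mm high, the strips rise 5 mm above that; about 0.11 kg; origin at the centre of its underside, z up; both ends count alike; starts on a plate of another colour, perhaps askew
- blue_rack: loose blue plastic rack with white PCR tube strips on top: a solid block 88 mm long (its x axis), 40 mm wide (y), 30 mm high, the strips rise 5 mm above that; about 0.11 kg; origin at the centre of its underside, z up; both ends count alike; starts on a plate of another colour, perhaps askew
- red_plate: red cooling plate with a bare aluminium middle, fixed to the bench, 112 mm long (x axis), 66 mm wide (y), 10 mm high; origin at the centre of its underside on the bench, so its top is 10 mm above the origin; home of the red rack
- yellow_plate: yellow cooling plate with a bare aluminium middle, fixed to the bench, 112 mm long (x axis), 66 mm wide (y), 10 mm high; origin at the centre of its underside on the bench, so its top is 10 mm above the origin; home of the yellow rack
- green_plate: green cooling plate with a bare aluminium middle, fixed to the bench, 112 mm long (x axis), 66 mm wide (y), 10 mm high; origin at the centre of its underside on the bench, so its top is 10 mm above the origin; home of the green rack
- blue_plate: blue cooling plate with a bare aluminium middle, fixed to the bench, 112 mm long (x axis), 66 mm wide (y), 10 mm high; origin at the centre of its underside on the bench, so its top is 10 mm above the origin; home of the blue rack
- grey_plate: grey cooling plate with a bare aluminium middle, fixed, same size and origin as the coloured ones (112 x 66 x 10 mm); empty at the start, a free spot for parking a rack
- beaker: loose small glass beaker standing among the plates, 48 mm across, 55 mm high, origin at the centre of its underside; not to be disturbed
Not all that is in view belongs to the job. Of the things that look like the yellow_rack, the smaller one is meant.

How it is judged (in metres and radians):
At the end, for the whole second after the job is handed in: Each rack stands on the plate of its own colour: centres within 14 mm horizontally, long axes within 15 degrees (either way round), underside resting on the plate's top (6 to 14 mm above the plate's underside), upright within 6 degrees, at rest and released; the beaker stands upright (horizontal distance between red_rack and red_plate below 0.014 m and angle between the x axis of red_rack and the x axis of red_plate, either way round below 0.26 rad and z of red_rack in the frame of red_plate between 0.006 and 0.014 m and angle between each of red_rack, yellow_rack, green_rack, blue_rack, beaker's own z axis and vertical below 0.1 rad and linear speed of each of red_rack, yellow_rack, green_rack, blue_rack below 0.02 m/s and angular speed of each of red_rack, yellow_rack, green_rack, blue_rack below 0.2 rad/s and horizontal distance between yellow_rack and yellow_plate below 0.014 m and angle between the x axis of yellow_rack and the x axis of yellow_plate, either way round below 0.26 rad and z of yellow_rack in the frame of yellow_plate between 0.006 and 0.014 m and horizontal distance between green_rack and green_plate below 0.014 m and angle between the x axis of green_rack and the x axis of green_plate, either way round below 0.26 rad and z of green_rack in the frame of green_plate between 0.006 and 0.014 m and horizontal distance between blue_rack and blue_plate below 0.014 m and angle between the x axis of blue_rack and the x axis of blue_plate, either way round below 0.26 rad and z of blue_rack in the frame of blue_plate between 0.006 and 0.014 m); the robot touches nothing.
It fails at once if a rack is tipped over (more than 35 degrees) (angle between any of red_rack, yellow_rack, green_rack, blue_rack's own z axis and vertical above 0.61 rad).
It fails at once if the beaker is moved more than 25 mm or tipped (distance of beaker from where it was at the start of the episode above 0.025 m or angle between beaker's own z axis and vertical above 0.5 rad).
It also fails if it takes over 102 s, if anything falls off the work surface, if the arm or the gripper's body presses on something with over 40 N, if the wrist force passes 120 N, or if a joint passes its speed limit or range.

ROBOT

A 6-joint arm with a two-finger parallel gripper is mounted at the origin on the work surface. World frame = base frame: x ahead of the robot, y to its left, z up, the work surface at z = 0. Lengths are in mm, angles in rad, forces in N, time in s.
With the tool pointing down it reaches from about 300 to 775 mm from the base axis. Payload 14.6 kg.
Tool frame: the origin (TCP) lies between the finger pads; the fingertips stand 19 mm ahead of it and the grasp point (between the pads) is the TCP (manip.tcp_to_tips is the distance from the TCP to the fingertips, in mm); x points along the fingers, z is the direction in which the jaws open and shut, and the axes are right-handed (so a half turn about x gives the same grasp; the last joint's range is limited). The gripper opens to 94 mm and grips with 3 to 60 N. Pads are 16 mm wide; open, the fingers measure 119 mm over their backs; the gripper's body (75 mm by 177 mm) begins 78 mm behind the grasp point.
Start: joints at [-1.284, 0.3, 1.521, -0, 1.321, -0.067], TCP at [190.548, -515.927, 224.446] pointing down, gripper open.
Joint ranges: [-3.03, 3.03], [-0.79, 2.21], [0.23, 2.52], [-1.04, 4.18], [0, 3.07], [-2.55, 2.55]. Speed limits (rad/s): [2.22, 2.22, 2.57, 3.14, 3.14, 3.14].

INTERFACE

Orientations are given as [roll, pitch, yaw] about the fixed x, y, z axes, in that order (R = Rz(yaw) Ry(pitch) Rx(roll)).
In Python, from cell import manip gives the robot as it stands.
- The arm moves only by the tool jog_arm, never from a script. Its argument "moves" is a list that holds one entry, the list of rows, each a list of 6 numbers: the shift along the world's x, y, z in mm, then the turn, a rotation vector about the world's x, y, z in degrees. In form: [[[dx, dy, dz, wx, wy, wz], ...]]. A call has 1 to 5 rows; each row shifts and turns the pose as measured when the row begins; what a row does not reach is not made up. A row lasts 1/10 s, in which the tool goes at most 50 mm and 8.59 degrees, less where a joint would pass 70% of its speed; a pose out of reach is approached as far as the arm can. A call is refused whole if a number of a shift passes 50 or a number of a turn 8.59, either way. A call with a gripper value outside its range is refused whole. "gripper" is the opening, from -1 (shut) to 1 (fully open), set as the call begins (left out, the last holds). The fingers move at their own pace and stop on an object; "squeeze" is the grip in N (left out, the last holds). Time passes only in rows, so rows that do not move let the fingers close. It gives the time, the measured TCP pose, the force and the opening at its end, in the units of the state.
- manip.read_state(): the state, without advancing time (a new reading comes with each control period).
- manip.camera(name): name is "side" or "top"; returns (picture, depth): 420x560x3 uint8, blue, green, red; 420x560 float32, mm along the optical axis (not along the pixel's ray), 0 where there is no reading.
- manip.camera_params(name): a dict with "fx", "fy", "cx", "cy" (pixels), "dist" ([k1, k2, p1, p2, k3] as OpenCV has them; the pictures are not rectified), "rvec" (rotation vector, rad) and "tvec" (3), from world to camera coordinates, as OpenCV has them. Camera axes: x right, y down, z forward; pixel columns grow to the right and rows downward; lengths in mm; the calibration is good to about 2 mm. A picture is of the moment at which its call begins. camera_params takes no time and is no camera call.
- manip.sign_off(): hands the job in, once; it reports no verdict.
The state is a dict: "clock": time; "joints": joint angles; "qd": joint speeds; "effort": joint torques, N m; "eef_pos": TCP position; "eef_rot": TCP orientation; "wrist_force": force on the tool from outside, world axes, zero at the start; "moment": the same for the moment, N m; "finger_gap": finger opening in mm.
Only numpy, scipy, OpenCV 4.12 (cv2) and the standard library are available. Lean on these libraries where they do the work, as an engineer would, in place of code of your own. Each camera call takes 0.05 s, during which the arm holds its last target. There are 200 camera calls.

## Working session

There is one attempt and no reset: what is moved stays moved. The work goes in short steps, Python scripts to look and compute and a tool call to move; the robot and the scene stay as the last step left them, time stands still between calls to the robot, and variables do not carry over. Pictures are saved under pics/ and viewed, about 12 in all and at most 16, crops included, and the job is handed in when it is done.

Besides the shell and the picture viewer there is one more tool, called as a command line: name --argument value ..., lists and objects as JSON in quotes. jog_arm: Moves the arm, as the interface text tells. Its arguments: {"type":"object","properties":{"moves":{"type":"array","items":{"type":"array","items":{"type":"array","items":{"type":"number"}}}},"gripper":{"type":"number"},"squeeze":{"type":"number"}},"required":["moves"]}

```bash
mkdir -p pics; ls; python3 - <<'E'
from cell import manip
import cv2,numpy as np
s=manip.read_state();print(s)
for n in("top","side"):
    p,d=manip.camera(n);cv2.imwrite(f"pics/{n}0.png",p);np.save(f"pics/{n}0d.npy",d);print(n,manip.camera_params(n))
E
```

```text
pics
{'clock': 0.0, 'joints': array([-1.28359749e+00,  3.00468790e-01,  1.52156863e+00,  2.55388042e-05,
        1.32070802e+00, -6.65929740e-02]), 'qd': array([-1.16919903e-03,  1.14058344e-03,  3.60722595e-04, -9.36887938e-05,
       -2.30896908e-03, -4.04299840e-04]), 'effort': array([ 1.40799177e-03, -5.31808341e+01, -3.52728868e+01,  7.08673079e-02,
        2.44989916e-02, -8.32584715e-05]), 'eef_pos': array([ 190.49070716, -515.705122  ,  223.89285482]), 'eef_rot': array([3.0535445 , 1.56964328, 1.83653365]), 'wrist_force': array([-0.32703393, -0.31337346, -0.06603643]), 'moment': array([ 0.01297692,  0.06799253, -0.00276745]), 'finger_gap': 93.75602573982536}
top {'fx': 410.67713759521075, 'fy': 410.67713759521075, 'cx': 280.7154094891028, 'cy': 211.88893954036948, 'dist': array([0.03881221, 0.        , 0.        , 0.        , 0.        ]), 'rvec': array([ 2.13838565, -2.18049794,  0.12942067]), 'tvec': array([-62.38130772, 510.770735  , 861.03482248])}
side {'fx': 539.3768192091393, 'fy': 539.3768192091393, 'cx': 272.6091467136208, 'cy': 214.59596263814908, 'dist': array([-0.04330582,  0.        ,  0.        ,  0.        ,  0.        ]), 'rvec': array([ 0.29929803, -2.6913559 ,  1.43608238]), 'tvec': array([ 498.36454604,  135.92905864, 1181.73468464])}
```

View pics/top0.png

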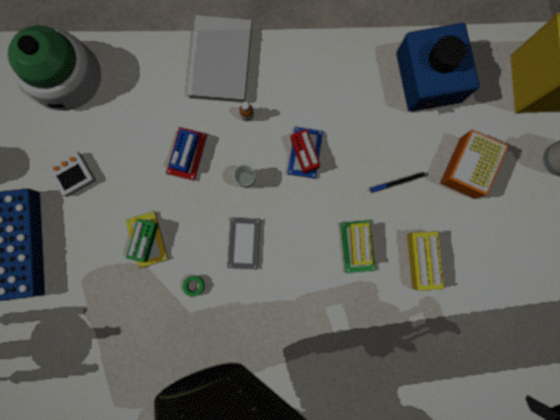

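View pics/side0.png

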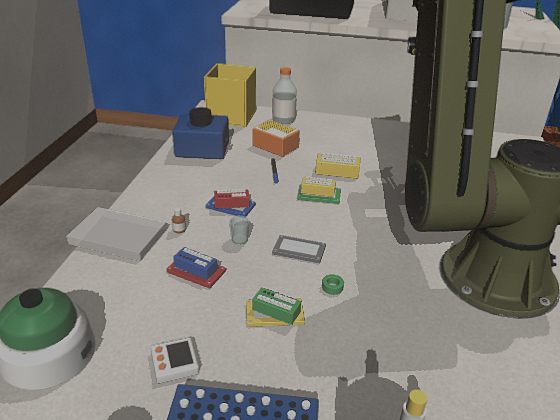

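The top view shows these racks:
- red rack (305,151) on the blue plate
- blue rack (185,149) on the red plate
- green rack (144,240) on the yellow plate
- a small yellow rack (361,244) on the green plate

The grey plate is at (245,243) and the beaker at (245,177). Lookalikes for yellow_rack are the larger yellow block standing on the bench at (427,260) and the yellow box at (540,65), with the orange tip box at (475,162) less alike. I pick the smaller one at (361,244).

```bash
cat > h.py <<'E'
from cell import manip
import cv2,numpy as np
def world(name,d):
    c=manip.camera_params(name);K=np.array([[c['fx'],0,c['cx']],[0,c['fy'],c['cy']],[0,0,1]])
    v,u=np.mgrid[:420,:560].astype(np.float32)
    n=cv2.undistortPoints(np.stack([u,v],-1).reshape(-1,1,2),K,c['dist']).reshape(420,560,2)
    R=cv2.Rodrigues(c['rvec'])[0];t=c['tvec']
    rays=np.concatenate([n,np.ones((420,560,1))],-1)@R; C=-R.T@t
    return rays,C,C+rays*d[...,None]
def onplane(rays,C,z): return C+rays*((z-C[2])/rays[...,2])[...,None]
H={'red':lambda h:(h<8)|(h>172),'yellow':lambda h:(h>20)&(h<36),'green':lambda h:(h>45)&(h<85),'blue':lambda h:(h>105)&(h<128)}
def colour(p,c):
    h=cv2.cvtColor(p,cv2.COLOR_BGR2HSV)
    return H[c](h[...,0])&(h[...,1]>110)&(h[...,2]>40)
def rect(pts):
    (x,y),(a,b),ang=cv2.minAreaRect(pts.astype(np.float32))
    if a<b: a,b,ang=b,a,ang+90
    return np.round([x,y,a,b,(ang+90)%180-90],1)
def look(name='top',p=None,d=None):
    if p is None: p,d=manip.camera(name)
    rays,C,W=world(name,d);return p,d,rays,C,W
def window(u,v,r=34):
    m=np.zeros((420,560),bool);m[max(0,v-r):v+r,max(0,u-r):u+r]=1;return m
def biggest(m):
    n,l,s,_=cv2.connectedComponentsWithStats(m.astype(np.uint8));return l==1+s[1:,4].argmax() if n>1 else m
def rack(f,u,v,zt=40):
    p,d,rays,C,W=f;m=biggest(window(u,v)&(W[...,2]>zt-13)&(W[...,2]<zt+12))
    z=np.percentile(W[m][:,2],[10,50,90]).round(1)
    return rect(onplane(rays,C,zt)[m][:,:2]),z,m.sum()
def plate(f,u,v,c=None):
    p,d,rays,C,W=f;m=window(u,v)&(W[...,2]<22)
    m&=colour(p,c) if c else (W[...,2]>5)
    if c: m=cv2.morphologyEx(m.astype(np.uint8),cv2.MORPH_OPEN,np.ones((2,2)))>0
    P=onplane(rays,C,10)[m][:,:2];return rect(P),np.median(W[m][:,2]).round(1),m.sum()
E
python3 - <<'E'
from h import *
p=cv2.imread('pics/top0.png');d=np.load('pics/top0d.npy');f=look('top',p,d)
for c,u,v in [('red',305,151),('blue',185,149),('green',144,240),('yellow',361,244),('DECOY',427,260)]: print(c,*rack(f,u,v,40 if c!='DECOY' else 40))
for c,u,v in [('blue',305,151),('red',187,152),('yellow',146,240),('green',358,246),('',245,243)]: print('plate',c,*plate(f,u,v,c))
W=f[4];m=window(245,177,14)&(W[...,2]>20);print('beaker',W[m].mean(0) if m.any() else 0,m.sum())
print(f[3], W[243,245],W[300,200])
crop=p[120:290,115:455];cv2.imwrite('pics/crop0.png',cv2.resize(crop,None,fx=2.35,fy=2.35,interpolation=cv2.INTER_CUBIC))
E
```

```text
red [ 643.8 -127.2   89.5   41.2   18.8] [37.4 40.1 44.1] 750
blue [649.2 137.6  88.9  42.9 -17. ] [36.7 40.2 44.4] 776
green [454.3 225.5  89.2  44.9 -14.5] [37.4 40.6 44.7] 885
yellow [ 437.6 -240.6   88.6   41.6    1.7] [37.6 40.6 44.8] 817
DECOY [ 400.2 -376.8  123.2   59.2    2. ] [38.7 42.1 48. ] 1633
plate blue [ 645.  -132.1  108.8   63.8  -10.1] 9.7 351
plate red [646.9 135.  108.8  65.3 -15.3] 9.6 399
plate yellow [455.1 221.9 111.   66.2  16.4] 9.7 514
plate green [ 430.7 -239.9  107.1   63.6    5.6] 9.8 325
plate  [445.8  -3.7 112.   96.6  -1.2] 10.1 1517
beaker [590.6324296    5.93279946  55.68410681] 231
[402.86818966 -71.39572017 915.83787305] [444.69174975   7.88062788   6.45892394] [322.65022853 108.08700858  -2.56167872]
```

View pics/crop0.png

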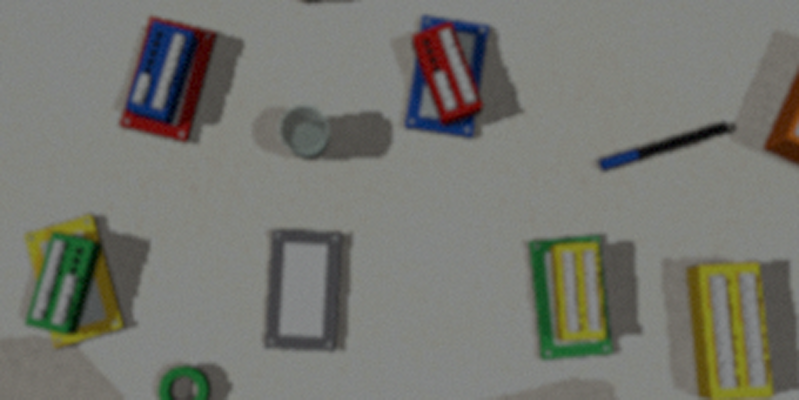

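The crop confirms the small yellow rack sits on the green plate. It measures 88.6 x 41.6 mm, while the big yellow block is 123 x 59 mm and stands on the bench. The measured sizes match the given ones, apart from the grey plate, whose mask needs a better cut.

```bash
cat >> h.py <<'E'
from scipy.spatial.transform import Rotation as Ro
def st():
    s=manip.read_state();R=Ro.from_euler('xyz',s['eef_rot']).as_matrix()
    a=np.degrees(np.arctan2(R[1,2],R[0,2]))
    print('t',round(s['clock'],2),'pos',s['eef_pos'].round(1),'jaw-90 deg',round((a-90+90)%180-90,1),'toolx',R[:,0].round(3),'gap',round(s['finger_gap'],1),'F',s['wrist_force'].round(1),'j',s['joints'].round(2))
def grey(f):
    p,d,rays,C,W=f;g=p.max(-1).astype(int);h=cv2.cvtColor(p,cv2.COLOR_BGR2HSV)
    m=biggest(window(245,243,38)&(W[...,2]>5)&(g<118)&(h[...,1]<60));return rect(onplane(rays,C,10)[m][:,:2]),m.sum()
E
python3 - <<'E'
from h import *
p=cv2.imread('pics/top0.png');d=np.load('pics/top0d.npy');f=look('top',p,d)
print(grey(f));print(p[243,222:270].max(-1));st()
E
```

```text
(array([445.9,  10. , 111.7,  67.4,  -3.4]), np.int64(861))
[131 136 135 129 134 129 114  90  74  67  69  71  90 119 131 134 134 132
 135 135 132 133 131 136 135 133 133 135 135 134 127  99  71  65  69  66
  62  64  79  80  82  91 117 130 134 131 135 134]
t 0.1 pos [ 190.5 -515.7  223.9] jaw-90 deg 20.3 toolx [-0.     0.001 -1.   ] gap 93.7 F [-0.1 -0.5  0.4] j [-1.28  0.3   1.52 -0.    1.32 -0.07]
```

jog_arm --moves '[[[30,34,-10,0,0,-3.7],[30,34,-10,0,0,-3.7],[30,34,-10,0,0,-3.7],[30,34,-10,0,0,-3.7],[30,34,-10,0,0,-3.7]]]' --gripper 0.6

```text
clock: 0.6
eef_pos: [341.1, -342.4, 171.6]
eef_rot: [-2.449, 1.57, 2.275]
wrist_force: [1.2, -0.6, -0.5]
finger_gap: 75.3
```

jog_arm --moves '[[[32,34,-15,0,0,0.5],[32,34,-15,0,0,0.5],[32,34,-15,0,0,0],[0,0,-30,0,0,0],[0,0,-10,0,0,0]]]'

```text
clock: 1.1
eef_pos: [440.9, -232.6, 84.2]
eef_rot: [-2.722, 1.57, 2.024]
wrist_force: [0.4, -0.4, 0.8]
finger_gap: 75.5
```

jog_arm --moves '[[[-3,-8,-10,0,0,0],[0,0,-20,0,0,0],[0,0,-14,0,0,0],[0,0,-6,0,0,0],[0,0,0,0,0,0]]]'

```text
clock: 1.6
eef_pos: [435.9, -245.8, 33.2]
eef_rot: [-2.828, 1.57, 1.913]
wrist_force: [0.5, 0.7, -0.5]
finger_gap: 75.6
```

```bash
python3 - <<'E'
from h import *
st();p,d=manip.camera('side');cv2.imwrite('pics/side1.png',cv2.resize(p[120:260,220:420],None,fx=4,fy=4,interpolation=cv2.INTER_CUBIC))
E
```

```text
t 1.6 pos [ 435.9 -245.8   33.2] jaw-90 deg 1.6 toolx [-0.  0. -1.] gap 75.6 F [ 0.5  0.7 -0.5] j [-0.59  0.45  1.82  0.    0.87  0.96]
```

View pics/side1.png

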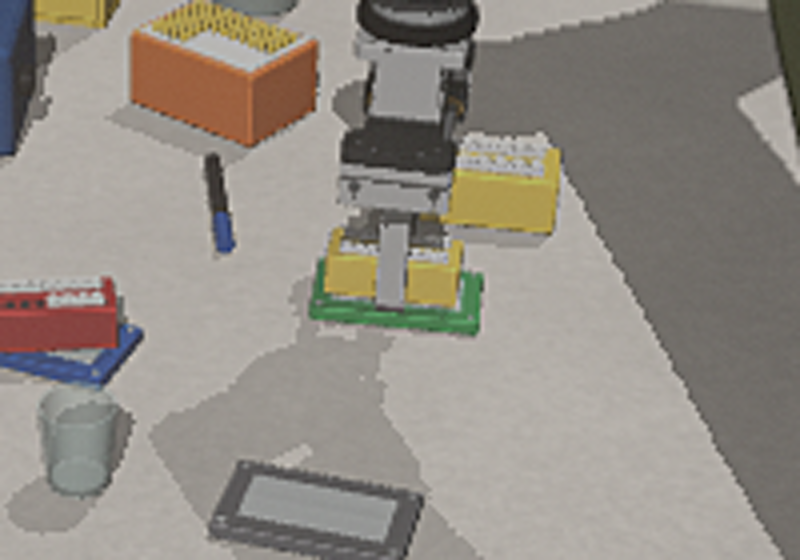

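The crop (x4) shows the fingers straddling the yellow rack centrally along its length (≈395,270 in the crop), with the tips above the green plate. I correct y by +5 and close.

jog_arm --moves '[[[2,5,0,0,0,0],[0,0,0,0,0,0],[0,0,0,0,0,0],[0,0,0,0,0,0],[0,0,0,0,0,0]]]' --gripper -1 --squeeze 20

```text
clock: 2.15
eef_pos: [439.2, -241.6, 36.3]
eef_rot: [1.015, 1.566, -0.528]
wrist_force: [-0.3, 0.3, -0.7]
finger_gap: 39.8
```

jog_arm --moves '[[[0,0,0,0,0,0],[0,0,8,0,0,0],[0,0,20,0,0,0],[0,0,25,0,0,0],[0,0,10,0,0,0]]]'

```text
clock: 2.65
eef_pos: [438.2, -240.9, 101.2]
eef_rot: [1.232, 1.57, -0.311]
wrist_force: [-0.8, -0.4, -1.7]
finger_gap: 39.9
```

jog_arm --moves '[[[2,30,0,0,0,-1],[2,45,0,0,0,-1],[2,45,0,0,0,-1],[2,45,0,0,0,-1],[2,40,0,0,0,-1]]]'

```text
clock: 3.15
eef_pos: [447.9, -33.5, 103.3]
eef_rot: [1.092, 1.565, -0.549]
wrist_force: [0.7, -0.2, -0.9]
finger_gap: 39.6
```

jog_arm --moves '[[[0,25,0,0,0,0],[0,10,0,0,0,0],[0,0,0,0,0,0]]]'

```text
clock: 3.45
eef_pos: [447.3, 6.5, 103.2]
eef_rot: [1.121, 1.565, -0.515]
wrist_force: [-0.4, 0.2, -1.3]
finger_gap: 40.0
```

jog_arm --moves '[[[0,2,-15,0,0,0],[0,0,-25,0,0,0],[0,0,-16,0,0,0],[0,0,-5,0,0,0],[0,0,0,0,0,0]]]'

```text
clock: 3.95
eef_pos: [448.2, 3.6, 40.8]
eef_rot: [1.15, 1.563, -0.489]
wrist_force: [-0.8, -0.5, -0.8]
finger_gap: 39.8
```

jog_arm --moves '[[[0,0,0,0,0,0]]]'

```text
clock: 4.05
eef_pos: [448.4, 3.0, 41.3]
eef_rot: [1.158, 1.563, -0.482]
wrist_force: [0.3, 1.2, -0.9]
finger_gap: 39.7
```

jog_arm --moves '[[[0,5,-2,0,0,0],[0,0,-2,0,0,0],[0,0,-1,0,0,0],[0,0,-1,0,0,0]]]'

```text
clock: 4.45
eef_pos: [449.5, 8.0, 36.8]
eef_rot: [1.28, 1.56, -0.36]
wrist_force: [-0.3, 0.7, -0.5]
finger_gap: 40.0
```

jog_arm --moves '[[[0,0,-1,0,0,0],[0,0,-1,0,0,0],[0,0,-1,0,0,0]]]'

```text
clock: 4.75
eef_pos: [449.9, 7.9, 36.1]
eef_rot: [1.272, 1.559, -0.367]
wrist_force: [-10.1, -0.0, 23.0]
finger_gap: 40.0
```

jog_arm --moves '[[[0,0,0,0,0,0],[0,0,0,0,0,0],[0,0,0,0,0,0],[0,0,25,0,0,0],[0,0,40,0,0,0]]]' --gripper 0.6

```text
clock: 5.25
eef_pos: [447.5, 8.1, 98.9]
eef_rot: [0.723, 1.566, -0.916]
wrist_force: [0.7, 0.5, -0.9]
finger_gap: 74.0
```

jog_arm --moves '[[[1,40,5,0,0,-2],[1,45,0,0,0,-2],[1,45,0,0,0,-2],[1,45,0,0,0,-2],[1,34,0,0,0,-2]]]'

```text
clock: 5.75
eef_pos: [454.6, 221.1, 109.3]
eef_rot: [1.451, 1.558, -0.376]
wrist_force: [-0.0, 0.1, -0.9]
finger_gap: 75.5
```

jog_arm --moves '[[[0,0,0,0,0,0],[0,0,-10,0,0,0]]]'

```text
clock: 5.95
eef_pos: [454.5, 224.8, 99.4]
eef_rot: [1.553, 1.557, -0.27]
wrist_force: [-0.2, -0.4, 0.1]
finger_gap: 75.5
```

jog_arm --moves '[[[0,0,-22,0,0,0],[0,0,-25,0,0,0],[0,0,-14,0,0,0],[0,0,-3,0,0,0],[0,0,0,0,0,0]]]'

```text
clock: 6.45
eef_pos: [453.4, 219.4, 29.4]
eef_rot: [1.302, 1.56, -0.524]
wrist_force: [-0.7, 0.4, 0.9]
finger_gap: 75.0
```

```bash
python3 - <<'E'
from h import *
st();p,d=manip.camera('side');cv2.imwrite('pics/side2.png',cv2.resize(p[170:340,190:390],None,fx=3.5,fy=3.5,interpolation=cv2.INTER_CUBIC))
E
```

```text
t 6.45 pos [453.4 219.4  29.4] jaw-90 deg -14.6 toolx [ 0.01  -0.006 -1.   ] gap 75.0 F [-0.7  0.4  0.9] j [ 0.38  0.46  1.82 -0.01  0.86  2.22]
```

View pics/side2.png

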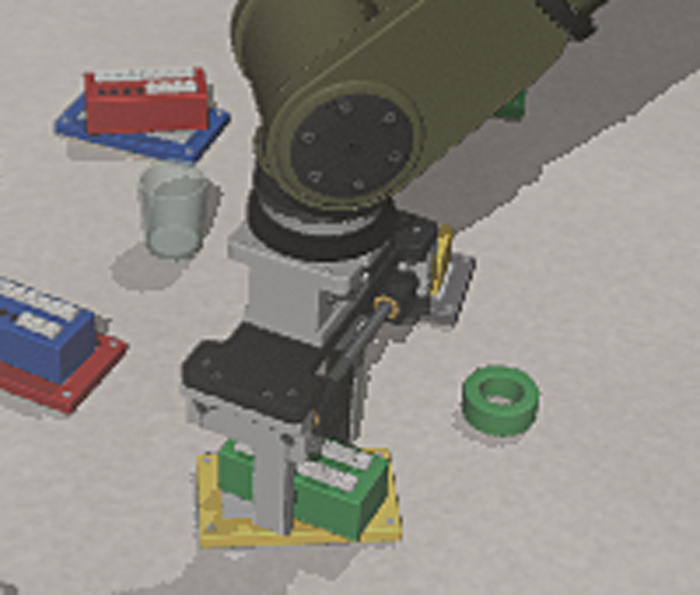

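The fingers straddle the green rack (crop ≈ 275,480) and the blue and red racks and the beaker are untouched. I raise by 5, shift y by +6 and close.

jog_arm --moves '[[[1,6,5,0,0,0],[0,0,0,0,0,0],[0,0,0,0,0,0],[0,0,0,0,0,0],[0,0,0,0,0,0]]]' --gripper -1

```text
clock: 7.0
eef_pos: [455.9, 226.2, 37.8]
eef_rot: [1.572, 1.556, -0.254]
wrist_force: [0.5, 0.9, -2.2]
finger_gap: 40.0
```

jog_arm --moves '[[[0,0,0,0,0,0],[0,0,10,0,0,0],[0,0,25,0,0,0],[0,0,30,0,0,0],[0,0,20,0,0,0]]]'

```text
clock: 7.5
eef_pos: [453.8, 225.3, 124.3]
eef_rot: [1.154, 1.561, -0.672]
wrist_force: [0.0, -0.6, -0.9]
finger_gap: 39.8
```

```bash
python3 - <<'E'
from h import *
f=look();cv2.imwrite('pics/top2.png',f[0]);print(plate(f,358,246,'green'));print(rack(f,245,243))
E
```

```text
(array([ 431.1, -240.5,  108. ,   63.8,    3.6]), np.float64(9.7), np.int64(552))
(array([448.9,   8.7,  87.6,  40.6,  -3.8]), array([38.2, 40.9, 45.1]), np.int64(785))
```

View pics/top2.png

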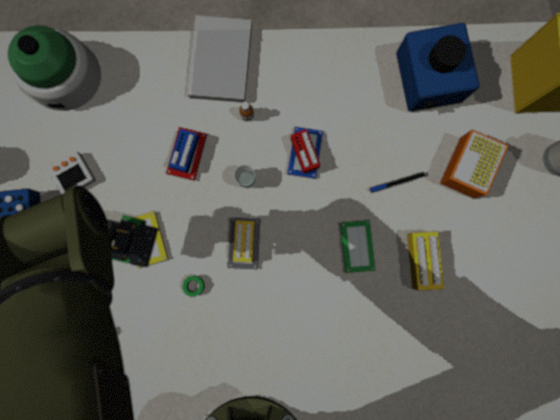

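Yellow is parked on grey at pixel (244,242), and the green plate at (357,246) is free: centre (431,-240.5), 3.6°.

jog_arm --moves '[[[-2,-35,0,0,0,2],[-2,-48,0,0,0,2],[-2,-48,0,0,0,2],[-2,-48,0,0,0,2],[-2,-48,0,0,0,2]]]'

```text
clock: 8.05
eef_pos: [443.6, -3.9, 129.3]
eef_rot: [1.611, 1.554, -0.026]
wrist_force: [1.0, 0.1, -1.7]
finger_gap: 40.1
```

jog_arm --moves '[[[-2,-48,0,0,0,2],[-2,-48,0,0,0,2],[-2,-48,0,0,0,2],[-2,-48,0,0,0,2],[-2,-35,0,0,0,0]]]'

```text
clock: 8.55
eef_pos: [430.5, -241.3, 129.9]
eef_rot: [1.568, 1.552, 0.077]
wrist_force: [0.3, 0.1, -1.2]
finger_gap: 39.8
```

jog_arm --moves '[[[0,0,-10,0,0,0],[0,0,-10,0,0,0]]]'

```text
clock: 8.75
eef_pos: [429.8, -245.4, 109.8]
eef_rot: [1.496, 1.551, -0.0]
wrist_force: [-0.4, 0.6, -2.6]
finger_gap: 39.8
```

jog_arm --moves '[[[3,5,-20,0,1,0],[0,0,-25,0,0,0],[0,0,-15,0,0,0],[0,0,-3,0,0,0],[0,0,0,0,0,0]]]'

```text
clock: 9.25
eef_pos: [432.2, -234.9, 41.7]
eef_rot: [-2.661, 1.568, 2.13]
wrist_force: [-0.8, 0.0, -1.5]
finger_gap: 39.7
```

jog_arm --moves '[[[0,-5,-2,0,0,0],[0,0,-1.5,0,0,0],[0,0,-1,0,0,0],[0,0,-1,0,0,0]]]'

```text
clock: 9.65
eef_pos: [433.2, -240.1, 38.1]
eef_rot: [2.101, 1.57, 0.61]
wrist_force: [-4.1, -0.2, 6.7]
finger_gap: 39.6
```

jog_arm --moves '[[[0,0,0,0,0,0],[0,0,0,0,0,0],[0,0,0,0,0,0],[0,0,25,0,0,0],[0,0,40,0,0,0]]]' --gripper 0.6

```text
clock: 10.15
eef_pos: [431.5, -239.1, 101.2]
eef_rot: [-2.426, 1.564, 2.365]
wrist_force: [0.5, -0.3, 0.3]
finger_gap: 74.1
```

jog_arm --moves '[[[3,45,5,0,0,-1.7],[3,48,0,0,0,-1.7],[3,48,0,0,0,-1.7],[3,48,0,0,0,-1.7],[3,48,0,0,0,-1.7]]]'

```text
clock: 10.65
eef_pos: [448.2, -0.1, 112.6]
eef_rot: [1.541, 1.564, -0.113]
wrist_force: [0.5, -0.5, -0.2]
finger_gap: 75.3
```

jog_arm --moves '[[[1,8,0,0,0,0],[0,0,0,0,0,0]]]'

```text
clock: 10.85
eef_pos: [449.1, 12.7, 113.0]
eef_rot: [1.599, 1.563, -0.05]
wrist_force: [0.1, 0.1, 0.0]
finger_gap: 75.0
```

jog_arm --moves '[[[0,-3,-25,0,0,0],[0,0,-28,0,0,0],[0,0,-14,0,0,0],[0,0,-3,0,0,0],[0,0,0,0,0,0]]]'

```text
clock: 11.35
eef_pos: [450.0, 4.5, 41.8]
eef_rot: [1.539, 1.56, -0.112]
wrist_force: [-0.2, -0.6, 0.5]
finger_gap: 75.2
```

jog_arm --moves '[[[0,0,0,0,0,0]]]'

```text
clock: 11.45
eef_pos: [450.3, 3.9, 42.3]
eef_rot: [1.54, 1.56, -0.112]
wrist_force: [-1.2, 0.2, 1.2]
finger_gap: 75.1
```

jog_arm --moves '[[[-1,5,-5,0,0,0],[0,0,-3,0,0,0],[0,0,0,0,0,0],[0,0,0,0,0,0],[0,0,0,0,0,0]]]' --gripper -1

```text
clock: 11.95
eef_pos: [450.3, 8.9, 35.6]
eef_rot: [1.547, 1.556, -0.105]
wrist_force: [0.7, -0.5, -1.3]
finger_gap: 40.0
```

jog_arm --moves '[[[0,0,0,0,0,0],[0,0,0,0,0,0],[0,0,20,0,0,0],[0,0,30,0,0,0],[0,0,15,0,0,0]]]'

```text
clock: 12.45
eef_pos: [448.6, 9.0, 100.7]
eef_rot: [1.524, 1.561, -0.127]
wrist_force: [0.3, -0.2, -0.5]
finger_gap: 39.8
```

```bash
python3 - <<'E'
from h import *
st();f=look();cv2.imwrite('pics/top3.png',f[0]);print(plate(f,146,240,'yellow'));print('green rack',rack(f,358,246))
E
```

```text
t 12.45 pos [448.6   9.  100.7] jaw-90 deg -4.6 toolx [ 0.009 -0.001 -1.   ] gap 39.8 F [ 0.3 -0.2 -0.5] j [-0.06  0.23  1.93 -0.    0.97  1.59]
(array([455.3, 221.6, 111.3,  66.8,  16.3]), np.float64(9.7), np.int64(759))
green rack (array([ 431.4, -237.3,   89.6,   41.6,    4. ]), array([37.5, 40.3, 44.7]), np.int64(829))
```

Green is within about 3 mm and 1° of its plate. Yellow is held, and its target is (455,222) at 16.3°.

jog_arm --moves '[[[1,30,2,0,0,4],[1,45,0,0,0,4],[1,45,0,0,0,4],[1,45,0,0,0,4],[1,40,0,0,0,4]]]'

```text
clock: 13.0
eef_pos: [454.1, 217.2, 103.3]
eef_rot: [1.508, 1.557, 0.21]
wrist_force: [0.6, -0.5, -1.1]
finger_gap: 39.9
```

jog_arm --moves '[[[0,0,0,0,0,0],[0,0,-5,0,0,0]]]'

```text
clock: 13.2
eef_pos: [453.4, 221.2, 97.1]
eef_rot: [1.532, 1.557, 0.241]
wrist_force: [-0.1, -0.3, -0.9]
finger_gap: 39.7
```

jog_arm --moves '[[[2,0,-15,0,0.7,0],[0,0,-23,0,0,0],[0,0,-12,0,0,0],[0,0,-4,0,0,0],[0,0,0,0,0,0]]]'

```text
clock: 13.7
eef_pos: [455.0, 217.0, 38.8]
eef_rot: [-2.695, 1.568, 2.29]
wrist_force: [0.4, 0.0, -1.3]
finger_gap: 40.0
```

jog_arm --moves '[[[0,5,-1,0,0,0],[0,0,-1.5,0,0,0],[0,0,-1,0,0,0],[0,0,-1,0,0,0]]]'

```text
clock: 14.1
eef_pos: [456.2, 222.5, 36.1]
eef_rot: [2.434, 1.567, 1.135]
wrist_force: [-0.3, 0.1, -0.4]
finger_gap: 40.0
```

jog_arm --moves '[[[0,0,-1,0,0,0],[0,0,-0.7,0,0,0]]]'

```text
clock: 14.3
eef_pos: [456.3, 222.7, 35.4]
eef_rot: [2.319, 1.567, 1.021]
wrist_force: [-6.4, -2.9, 14.7]
finger_gap: 39.9
```

jog_arm --moves '[[[0,0,0,0,0,0],[0,0,0,0,0,0],[0,0,0,0,0,0],[0,0,25,0,0,0],[0,0,45,0,0,0]]]' --gripper 0.6

```text
clock: 14.8
eef_pos: [453.9, 221.7, 102.5]
eef_rot: [-1.882, 1.565, 3.103]
wrist_force: [-0.1, 0.0, 0.3]
finger_gap: 74.1
```

jog_arm --moves '[[[10,-40,30,0,0,1],[15,-44,10,0,0,1],[20,-44,0,0,0,1],[20,-44,0,0,0,0],[20,-44,0,0,0,0]]]'

```text
clock: 15.3
eef_pos: [541.2, 3.4, 150.8]
eef_rot: [1.646, 1.565, 0.412]
wrist_force: [0.1, 0.4, 0.5]
finger_gap: 75.3
```

jog_arm --moves '[[[30,-38,0,0,0,0],[30,-38,0,0,0,0],[30,-38,0,0,0,0],[0,0,0,0,0,0]]]'

```text
clock: 15.7
eef_pos: [633.9, -120.4, 150.0]
eef_rot: [1.526, 1.565, 0.286]
wrist_force: [0.2, 0.3, -0.4]
finger_gap: 75.1
```

```bash
python3 - <<'E'
from h import *
st();f=look();print('yellow rack',rack(f,146,240))
E
```

```text
t 15.7 pos [ 633.9 -120.4  150. ] jaw-90 deg 19.0 toolx [ 0.006  0.002 -1.   ] gap 75.1 F [ 0.2  0.3 -0.4] j [-0.25  0.57  1.31  0.    1.25  0.99]
yellow rack (array([454.1, 220.5,  90.6,  45.5,  15.2]), array([37.3, 41. , 45.4]), np.int64(898))
```

Yellow is within 2 mm and 1° of its plate. Next is red.

jog_arm --moves '[[[10,-7,-20,0,0,0],[0,0,-30,0,0,0],[0,0,-30,0,0,0],[0,0,-18,0,0,0],[0,0,-4,0,0,0]]]'

```text
clock: 16.25
eef_pos: [641.5, -121.1, 46.2]
eef_rot: [1.596, 1.564, 0.36]
wrist_force: [0.1, -0.3, 1.1]
finger_gap: 75.1
```

jog_arm --moves '[[[0,0,0,0,0,0]]]'

```text
clock: 16.35
eef_pos: [641.1, -120.3, 46.2]
eef_rot: [1.677, 1.564, 0.442]
wrist_force: [-0.2, -0.1, 1.3]
finger_gap: 75.1
```

```bash
python3 - <<'E'
from h import *
st();p,d=manip.camera('side');cv2.imwrite('pics/side3.png',cv2.resize(p[130:290,150:350],None,fx=3.5,fy=3.5,interpolation=cv2.INTER_CUBIC))
E
```

```text
t 16.35 pos [ 641.1 -120.3   46.2] jaw-90 deg 19.2 toolx [ 0.006  0.003 -1.   ] gap 75.1 F [-0.2 -0.1  1.3] j [-0.24  0.7   1.36  0.    1.08  0.99]
```

View pics/side3.png

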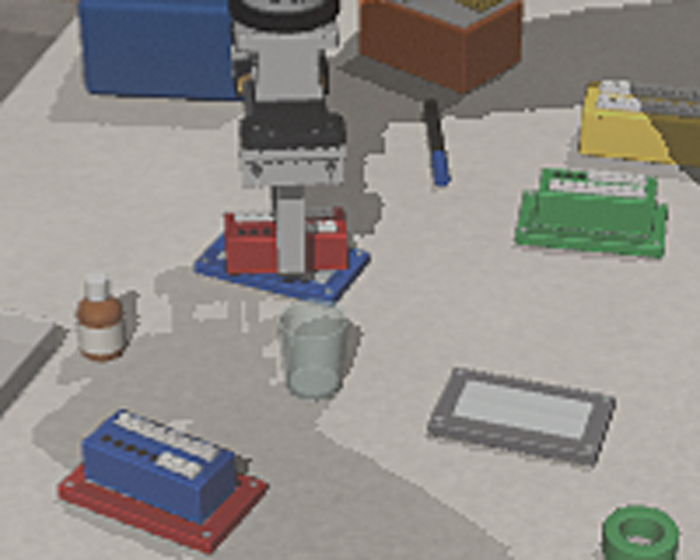

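The fingers straddle the red rack (crop 290,240). The grey plate is empty, and the beaker (315,350) and green rack are in order.

jog_arm --moves '[[[2,-7,-6,0,0,0],[0,0,-5,0,0,0],[0,0,0,0,0,0]]]'

```text
clock: 16.7
eef_pos: [644.6, -127.8, 37.9]
eef_rot: [1.384, 1.56, 0.15]
wrist_force: [-0.1, 0.8, 0.5]
finger_gap: 75.2
```

jog_arm --moves '[[[0,0,0,0,0,0],[0,0,0,0,0,0],[0,0,0,0,0,0],[0,0,0,0,0,0],[0,0,0,0,0,0]]]' --gripper -1

```text
clock: 17.2
eef_pos: [645.0, -128.0, 38.9]
eef_rot: [1.337, 1.559, 0.103]
wrist_force: [-0.1, 0.9, -1.5]
finger_gap: 40.1
```

jog_arm --moves '[[[0,0,10,0,0,0],[0,0,25,0,0,0],[0,0,35,0,0,0],[0,0,25,0,0,0],[0,0,0,0,0,0]]]'

```text
clock: 17.7
eef_pos: [644.0, -127.6, 138.8]
eef_rot: [1.395, 1.56, 0.16]
wrist_force: [-0.1, 0.9, -0.6]
finger_gap: 39.9
```

jog_arm --moves '[[[-25,15,0,0,0,-4],[-38,26,0,0,0,-4.5],[-38,26,0,0,0,-4.5],[-38,26,0,0,0,-4.5],[-38,26,0,0,0,-4.5]]]'

```text
clock: 18.2
eef_pos: [461.2, -7.6, 134.3]
eef_rot: [1.334, 1.562, -0.301]
wrist_force: [1.3, 0.1, -0.7]
finger_gap: 39.6
```

jog_arm --moves '[[[-12,12,-10,0,0,0],[0,0,-15,0,0,0],[0,0,-15,0,0,0]]]'

```text
clock: 18.5
eef_pos: [444.2, 7.7, 93.3]
eef_rot: [1.384, 1.562, -0.252]
wrist_force: [-0.3, -1.1, -0.1]
finger_gap: 39.3
```

jog_arm --moves '[[[2,0,-15,0,0,0],[0,0,-18,0,0,0],[0,0,-6,0,0,0],[0,2,0,0,0,0],[0,0,0,0,0,0]]]'

```text
clock: 19.0
eef_pos: [443.5, 10.3, 49.8]
eef_rot: [1.14, 1.567, -0.495]
wrist_force: [0.5, -0.2, -1.1]
finger_gap: 39.8
```

jog_arm --moves '[[[2,-1,-5,0,0,0],[0,0,-4,0,0,0],[0,0,-1.5,0,0,0],[0,0,-1,0,0,0],[0,0,-1,0,0,0]]]'

```text
clock: 19.5
eef_pos: [446.7, 9.2, 38.7]
eef_rot: [1.319, 1.564, -0.316]
wrist_force: [-10.0, 1.2, 25.8]
finger_gap: 39.8
```

jog_arm --moves '[[[0,0,0,0,0,0],[0,0,0,0,0,0],[0,0,0,0,0,0],[0,0,25,0,0,0],[0,0,45,0,0,0]]]' --gripper 0.6

```text
clock: 20.0
eef_pos: [444.3, 9.2, 106.5]
eef_rot: [-0.768, 1.568, -2.403]
wrist_force: [1.0, 1.1, -0.0]
finger_gap: 74.3
```

jog_arm --moves '[[[10,30,30,0,0,-2.5],[30,30,5,0,0,-2.5],[40,24,0,0,0,-2.5],[40,20,0,0,0,-2.5],[40,16,0,0,0,-2.5]]]'

```text
clock: 20.5
eef_pos: [608.7, 133.0, 150.4]
eef_rot: [1.684, 1.562, -0.179]
wrist_force: [0.1, -1.4, 0.5]
finger_gap: 75.2
```

jog_arm --moves '[[[35,10,0,0,0,0],[0,0,0,0,0,0],[0,0,-5,0,0,0]]]'

```text
clock: 20.8
eef_pos: [647.5, 145.6, 143.0]
eef_rot: [1.676, 1.563, -0.187]
wrist_force: [-0.5, -0.1, 0.0]
finger_gap: 74.8
```

```bash
python3 - <<'E'
from h import *
st();f=look();print('red rack',rack(f,245,243));print('blue plate',plate(f,305,151,'blue'))
E
```

```text
t 20.8 pos [647.5 145.6 143. ] jaw-90 deg -16.8 toolx [ 0.008 -0.002 -1.   ] gap 74.8 F [-0.5 -0.1  0. ] j [ 0.17  0.62  1.26 -0.    1.26  2.03]
red rack (array([446.7,   9.9,  87.5,  40.7,  -3.6]), array([38. , 40.4, 44.6]), np.int64(781))
blue plate (array([ 644.9, -131.4,  108.6,   63.2,   -9.2]), np.float64(9.5), np.int64(535))
```

jog_arm --moves '[[[1,-8,-20,0,0,0],[0,0,-30,0,0,0],[0,0,-30,0,0,0],[0,0,-14,0,0,0],[0,0,-3,0,0,0]]]'

```text
clock: 21.35
eef_pos: [644.0, 135.2, 43.9]
eef_rot: [1.65, 1.563, -0.214]
wrist_force: [0.5, -0.6, 0.4]
finger_gap: 75.3
```

jog_arm --moves '[[[0,0,0,0,0,0]]]'

```text
clock: 21.45
eef_pos: [643.9, 135.0, 44.4]
eef_rot: [1.653, 1.563, -0.211]
wrist_force: [0.2, -0.6, -0.5]
finger_gap: 75.2
```

```bash
python3 - <<'E'
from h import *
st();p,d=manip.camera('side');cv2.imwrite('pics/side4.png',cv2.resize(p[170:330,120:320],None,fx=3.5,fy=3.5,interpolation=cv2.INTER_CUBIC))
E
```

```text
t 21.45 pos [643.9 135.   44.4] jaw-90 deg -16.8 toolx [ 0.008 -0.002 -1.   ] gap 75.2 F [ 0.2 -0.6 -0.5] j [ 0.15  0.72  1.34 -0.    1.08  2.02]
```

View pics/side4.png

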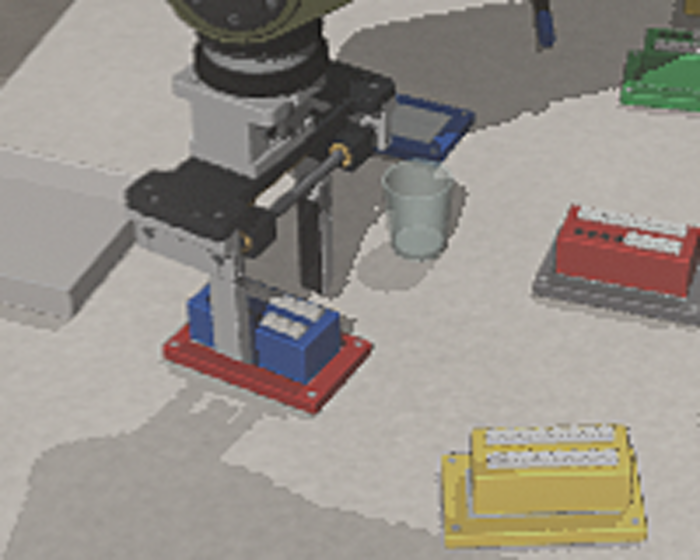

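The fingers straddle the blue rack (crop 235,320). Red is flat on grey (625,250) and yellow is on the yellow plate (545,485).

jog_arm --moves '[[[5,2,-6,0,0,0],[0,0,-2,0,0,0],[0,0,0,0,0,0]]]'

```text
clock: 21.8
eef_pos: [650.9, 137.5, 39.5]
eef_rot: [1.799, 1.558, -0.065]
wrist_force: [-0.5, 0.6, -0.0]
finger_gap: 75.2
```

jog_arm --moves '[[[0,0,0,0,0,0],[0,0,0,0,0,0],[0,0,0,0,0,0],[0,0,0,0,0,0],[0,0,0,0,0,0]]]' --gripper -1

```text
clock: 22.3
eef_pos: [651.2, 137.7, 40.4]
eef_rot: [1.817, 1.556, -0.047]
wrist_force: [0.0, -0.2, -0.6]
finger_gap: 39.9
```

jog_arm --moves '[[[0,0,10,0,0,0],[0,0,25,0,0,0],[0,0,35,0,0,0],[0,0,25,0,0,0],[0,0,0,0,0,0]]]'

```text
clock: 22.8
eef_pos: [650.2, 137.5, 140.2]
eef_rot: [1.791, 1.558, -0.073]
wrist_force: [0.9, 0.6, -0.6]
finger_gap: 39.6
```

jog_arm --moves '[[[0,-30,0,0,0,1.5],[0,-46,0,0,0,1.5],[0,-46,0,0,0,1.5],[0,-46,0,0,0,1.5],[0,-46,0,0,0,1.5]]]'

```text
clock: 23.3
eef_pos: [648.1, -77.3, 138.1]
eef_rot: [1.9, 1.559, 0.181]
wrist_force: [-0.0, 0.2, 0.0]
finger_gap: 40.3
```

jog_arm --moves '[[[0,-38,0,0,0,0],[0,-5,-10,0,0,0],[0,0,-15,0,0,0]]]'

```text
clock: 23.6
eef_pos: [647.1, -127.8, 111.4]
eef_rot: [1.842, 1.559, 0.117]
wrist_force: [-0.3, 0.6, -0.9]
finger_gap: 39.4
```

```bash
python3 - <<'E'
from h import *
st();f=look();print('red plate',plate(f,187,152,'red'))
E
```

```text
t 23.6 pos [ 647.1 -127.8  111.4] jaw-90 deg -8.8 toolx [ 0.012  0.001 -1.   ] gap 39.4 F [-0.3  0.6 -0.9] j [-0.25  0.64  1.3   0.    1.19  1.47]
red plate (array([647.2, 135.1, 109.5,  65.4, -14.9]), np.float64(9.4), np.int64(607))
```

jog_arm --moves '[[[0,-3,-20,0,0.6,0],[0,0,-25,0,0,0],[0,0,-10,0,0,0],[0,0,-3,0,0,0],[0,0,0,0,0,0]]]'

```text
clock: 24.15
eef_pos: [645.0, -123.1, 44.6]
eef_rot: [-1.871, 1.561, 2.694]
wrist_force: [-0.5, -0.1, -0.9]
finger_gap: 39.8
```

jog_arm --moves '[[[2,-8,-2,0,0,-0.7],[0,0,-1,0,0,0],[0,0,-1,0,0,0],[0,0,-1,0,0,0]]]'

```text
clock: 24.55
eef_pos: [648.6, -131.6, 42.3]
eef_rot: [-2.048, 1.566, 2.504]
wrist_force: [0.6, 0.4, -0.4]
finger_gap: 39.7
```

jog_arm --moves '[[[-1,0,-1.5,0,0,0],[0,0,-1.2,0,0,0],[0,0,-1.2,0,0,0]]]'

```text
clock: 24.85
eef_pos: [647.6, -131.7, 40.2]
eef_rot: [-2.105, 1.566, 2.447]
wrist_force: [-7.3, 2.6, 15.9]
finger_gap: 39.9
```

jog_arm --moves '[[[0,0,0,0,0,0],[0,0,0,0,0,0],[0,0,0,0,0,0],[0,0,25,0,0,0],[0,0,45,0,0,0]]]' --gripper 0.6

```text
clock: 25.35
eef_pos: [644.8, -130.9, 105.5]
eef_rot: [-1.793, 1.556, 2.759]
wrist_force: [-1.1, -0.5, 0.5]
finger_gap: 74.0
```

jog_arm --moves '[[[-20,10,25,0,0,1],[-38,26,0,0,0,1],[-38,26,0,0,0,1],[-38,26,0,0,0,1],[-38,26,0,0,0,1]]]'

```text
clock: 25.85
eef_pos: [471.2, -16.8, 136.6]
eef_rot: [-2.265, 1.568, 2.374]
wrist_force: [0.7, 0.5, 0.1]
finger_gap: 75.5
```

jog_arm --moves '[[[-18,18,0,0,0,0],[0,0,-10,0,0,0],[0,0,-15,0,0,0]]]'

```text
clock: 26.15
eef_pos: [449.9, 4.0, 112.9]
eef_rot: [2.453, 1.568, 0.812]
wrist_force: [-0.5, -0.4, 0.4]
finger_gap: 75.5
```

```bash
python3 - <<'E'
from h import *
st();f=look();print('blue rack',rack(f,305,151))
E
```

```text
t 26.15 pos [449.9   4.  112.9] jaw-90 deg -4.0 toolx [ 0.002  0.002 -1.   ] gap 75.5 F [-0.5 -0.4  0.4] j [-0.07  0.21  1.91  0.    1.01  1.57]
blue rack (array([ 645.4, -129.7,   89.6,   39.7,   -9.2]), array([37.8, 40.4, 44.2]), np.int64(721))
```

Blue is within about 2 mm of its plate. I fetch red from grey.

jog_arm --moves '[[[-3,6,-20,0,0,0],[0,0,-28,0,0,0],[0,0,-14,0,0,0],[0,0,-4,0,0,0],[0,0,0,0,0,0]]]'

```text
clock: 26.7
eef_pos: [447.8, 8.4, 41.4]
eef_rot: [-2.3, 1.568, 2.34]
wrist_force: [0.3, 0.1, 0.6]
finger_gap: 75.0
```

jog_arm --moves '[[[0,0,0,0,0,0]]]'

```text
clock: 26.8
eef_pos: [448.3, 8.1, 41.8]
eef_rot: [-2.373, 1.568, 2.267]
wrist_force: [0.2, -0.3, 0.0]
finger_gap: 75.7
```

jog_arm --moves '[[[-2,2,-4,0,0,0],[0,0,-1,0,0,0],[0,0,0,0,0,0],[0,0,0,0,0,0],[0,0,0,0,0,0]]]' --gripper -1

```text
clock: 27.3
eef_pos: [447.4, 10.1, 38.4]
eef_rot: [2.437, 1.568, 0.794]
wrist_force: [-0.1, -0.7, -0.6]
finger_gap: 40.2
```

jog_arm --moves '[[[0,0,0,0,0,0],[0,0,15,0,0,0],[0,0,35,0,0,0],[0,0,40,0,0,0],[0,0,10,0,0,0]]]'

```text
clock: 27.8
eef_pos: [445.5, 10.1, 140.0]
eef_rot: [-2.069, 1.567, 2.571]
wrist_force: [0.2, -0.3, -1.6]
finger_gap: 40.1
```

jog_arm --moves '[[[15,25,0,0,0,-2],[30,32,0,0,0,-2.2],[40,24,0,0,0,-2.2],[40,16,0,0,0,-2.2],[40,14,0,0,0,-2.2]]]'

```text
clock: 28.3
eef_pos: [613.0, 124.5, 140.3]
eef_rot: [-2.441, 1.569, 2.001]
wrist_force: [-0.1, -1.0, -0.2]
finger_gap: 40.1
```

jog_arm --moves '[[[32,8,0,0,0,0],[0,0,-10,0,0,0],[0,0,-15,0,0,0]]]'

```text
clock: 28.6
eef_pos: [648.6, 134.8, 111.3]
eef_rot: [-2.28, 1.568, 2.163]
wrist_force: [-0.8, -0.3, -0.9]
finger_gap: 39.7
```

jog_arm --moves '[[[0,0,-20,0,0,0],[0,0,-25,0,0,0],[0,0,-12,0,0,0],[0,0,-3,0,0,0],[0,0,0,0,0,0]]]'

```text
clock: 29.1
eef_pos: [643.0, 133.1, 42.8]
eef_rot: [-1.37, 1.561, 3.072]
wrist_force: [0.1, -0.5, -1.3]
finger_gap: 39.9
```

jog_arm --moves '[[[4,2,-2,0,0,0],[0,0,-1,0,0,0],[0,0,-1,0,0,0],[0,0,-1,0,0,0]]]'

```text
clock: 29.5
eef_pos: [648.6, 135.4, 40.7]
eef_rot: [-1.541, 1.565, 2.901]
wrist_force: [0.3, 0.2, -1.0]
finger_gap: 40.2
```

jog_arm --moves '[[[0,0,-1.5,0,0,0],[0,0,-1.2,0,0,0],[0,0,-1.2,0,0,0]]]'

```text
clock: 29.8
eef_pos: [648.8, 135.4, 38.4]
eef_rot: [-1.597, 1.566, 2.845]
wrist_force: [-10.8, -2.0, 19.2]
finger_gap: 39.8
```

Contact. I release, lift and clear the view toward the base.

jog_arm --moves '[[[0,0,0,0,0,0],[0,0,0,0,0,0],[0,0,0,0,0,0],[0,0,25,0,0,0],[0,0,45,0,0,0]]]' --gripper 0.6

```text
clock: 30.3
eef_pos: [646.0, 134.9, 103.7]
eef_rot: [-1.294, 1.556, -3.135]
wrist_force: [-0.0, 0.1, 0.4]
finger_gap: 74.0
```

jog_arm --moves '[[[-20,-10,45,0,0,0],[-30,-20,35,0,0,0],[-40,-20,20,0,0,0],[-45,-20,0,0,0,0],[-45,-20,0,0,0,0]]]'

```text
clock: 30.8
eef_pos: [464.2, 44.2, 211.1]
eef_rot: [-1.408, 1.566, 3.037]
wrist_force: [0.6, -0.7, 0.2]
finger_gap: 75.0
```

jog_arm --moves '[[[-40,-25,0,0,0,0],[-40,-25,0,0,0,0],[0,0,0,0,0,0]]]'

```text
clock: 31.1
eef_pos: [377.3, -8.0, 211.4]
eef_rot: [-1.269, 1.568, -3.109]
wrist_force: [1.0, -0.2, 0.1]
finger_gap: 75.2
```

```bash
python3 - <<'E'
from h import *
st();f=look();cv2.imwrite('pics/top9.png',f[0]);p,_=manip.camera('side');cv2.imwrite('pics/side9.png',p)
for c,u,v in [('blue',305,151),('red',187,150),('yellow',146,240),('green',358,246)]: print(c,'rack',*rack(f,u,v),'plate',*plate(f,u,v,c))
W=f[4];m=window(245,177,14)&(W[...,2]>20);print('beaker',W[m].mean(0),m.sum())
E
```

```text
t 31.1 pos [377.3  -8.  211.4] jaw-90 deg -15.4 toolx [-0.003 -0.    -1.   ] gap 75.2 F [ 1.  -0.2  0.1] j [-0.12 -0.08  1.98 -0.    1.25  1.72]
blue rack [ 645.1 -129.7   90.2   39.7   -9.2] [37.6 40.1 44.5] 732 plate [ 644.1 -131.9  107.5   63.   -10. ] 9.7 517
red rack [645.8 134.6  88.8  42.8 -15.4] [37.1 40.3 44.6] 773 plate [647.3 135.3 109.5  65.5 -14.7] 9.7 529
yellow rack [453.9 220.9  90.5  45.   14.5] [37.4 40.9 45. ] 897 plate [455.3 221.8 111.2  66.1  16.1] 10.0 531
green rack [ 431.4 -237.3   89.5   41.7    4.5] [37.4 40.2 44.3] 825 plate [ 431.2 -241.   107.1   62.2    3.8] 10.0 493
beaker [591.72488054   6.32153129  51.51515407] 234
```

View pics/top9.png

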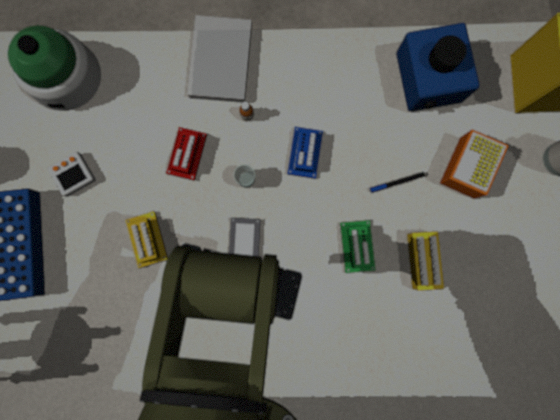

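View pics/side9.png

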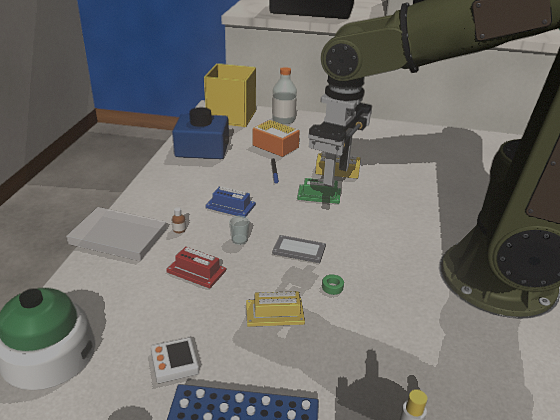

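Both views show each rack flat on its own colour: red (187,153), blue (306,152), yellow (146,240) and green (358,246) in the top view. Grey is empty, the beaker is still at (245,177), and the gripper is clear. I hand in.

```bash
python3 -c "
from cell import manip
print(manip.sign_off())"
```

```text
the job is handed in; nothing more can be done
None
```

I moved all four racks onto the plates of their own colours and handed the job in at about 31 s. No verdict is reported. I parked yellow on grey, put green on green and then yellow on yellow. I then parked red on grey, put blue on blue and finally red on red.

The last top-camera check compared each rack with its plate:

| Rack | Centre offset | Angle off |
|---|---|---|
| red | 1.7 mm | 0.7° |
| blue | 2.4 mm | 0.8° |
| yellow | 1.7 mm | 1.6° |
| green | 3.7 mm | 0.7° |

- **Height:** all rack tops read about 40 mm, as expected for a rack resting on a 10 mm plate.
- **Rest of the scene:** the grey plate was empty, the gripper was open and clear of everything, and the beaker stood within about 1 mm of its starting spot.
- **Readings off:** the blue and green plates measured 3–5 mm smaller than their given 112 x 66 mm, which I put down to edges lost in the colour mask. The yellow rack read about 5 mm too wide, likely from its side face showing.

No check failed.

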